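Tip a power supply on to its back and push it against the stop bar

TASK

First push the standing power supply over with the fingertips, away from its ribbed side, so that it lies flat on the bench with the cooling ribs facing up. Only then push it along the bench until the whole of one short end is flush against the aluminium stop bar. Only push it, never lift or carry it, and leave everything else where it is.

Things in the scene. Friction and masses are not known exactly. Their poses are not given: they have to be found in the camera images.
- supply: Metal power supply, a loose box of 0.45 to 0.7 kg, at first standing on a long narrow edge: 50 mm thick (its x), 150 long (y), 100 high (z). Origin: centre of its underside as it stands. The broad -x face, turned roughly to the robot, has aluminium cooling ribs (within the 50 mm); the broad +x face is plain. Lying ribs up, its x axis points straight down and its y runs along its length.
- supply_mid (a point): Centre of the power supply: 50 mm above the bench while it stands, 25 mm when it lies flat. Pushed at the ribs near the top, the supply tips about its far lower edge and, past about 27 degrees, falls by itself on to its plain face; it then covers 150 by 100 mm and is 50 high. Its short ends (+y and -y, 75 mm from here) are flat; either may go against the bar.
- bar: Straight aluminium stop bar fixed to the bench, 300 mm long (its x, roughly away from the robot), 20 mm wide (its y), 30 mm high. Origin: centre of its underside. It lies to the left or to the right of the power supply; its long side that looks towards the power supply is the stop face, 10 mm from the middle line.
- tray: Narrow grey open tray of small parts, fixed to the bench on the side opposite the bar: 220 mm long (its x), 44 mm wide, 24 mm high. Origin: centre of its underside. Not part of the work.
- tin: Bystander, loose: shallow round open tin, diameter 64, height 25 (mm). Origin: centre of its underside. To be left alone.
- spool: Bystander, loose: white solder spool standing on its flange, diameter 56, height 40 (mm). Origin: centre of its underside. To be left alone.
- meter: Bystander, loose: multimeter lying on its back, 85 by 170 by 36 high (mm). Origin: centre of its underside. To be left alone.
- remote: Bystander, loose: black remote control lying flat, 45 by 170 by 20 high (mm). Origin: centre of its underside. To be left alone.
- adaptor: Bystander, loose: black plug-in adaptor brick standing on end, 32 by 60 by 75 high (mm). Origin: centre of its underside. To be left alone.
- bottle: Bystander, loose: clear bottle, diameter 64, height 190 (mm). Origin: centre of its underside. To be left alone.
- driver: Bystander, loose: screwdriver lying on the bench with a red handle, about 200 long (mm). Origin: under its middle. To be left alone.
Not all that is in view belongs to the job. Leave any pink or turquoise look-alike of the supply alone.

How it is judged:
On the way, in this order (a step that is already met when the one before it is completed fails the run):
1. the power supply lies flat, ribs up (angle between supply's own x axis and vertical above 3.04 rad), for 0.2 s.
2. its short end is flush against the stop bar (angle between supply's own x axis and vertical above 3.04 rad and y of supply_mid in the frame of bar between -0.089 and 0.089 m and x of supply_mid in the frame of bar between -0.1 and 0.1 m and angle between the y axis of supply and the y axis of bar, either way round below 0.05 rad), for 0.2 s.
At the end, for the whole second after the job is handed in: The power supply lies flat with its ribs up (within 0.1 rad), one short end against the stop bar: gap at the middle at most 4 mm, square to the bar within 0.05 rad, the whole end on the bar's length (its centre within 100 mm of the bar's middle along the bar), and at rest (all of step 2 and linear speed of supply below 0.01 m/s and angular speed of supply below 0.05 rad/s); the robot touches nothing.
It fails at once if the power supply is lifted (height (world z) of supply_mid above 0.075 m or (angle between supply's own x axis and vertical above 2.9 rad and height (world z) of supply_mid above 0.05 m)).
It fails at once if the power supply has fallen ribs down (angle between supply's own x axis and vertical below 0.4 rad).
It fails at once if the power supply is at the bar before it has been tipped (angle between supply's own x axis and vertical below 2 rad and y of supply_mid in the frame of bar between -0.089 and 0.089 m).
It fails at once if a bystander is pushed away or knocked over (more than 20 mm, or tilted by 0.4 rad) (distance of any of tin, spool, meter, remote, adaptor, bottle, driver from where it was at the start of the episode above 0.02 m or angle between any of tin, spool, meter, remote, adaptor, bottle's own z axis and vertical above 0.4 rad).
It also fails if it takes over 72 s, if anything falls off the work surface, if the arm or the gripper's body presses on something with over 40 N, if the wrist force passes 120 N, or if a joint passes its speed limit or range.

ROBOT

A 6-joint arm with a two-finger parallel gripper is mounted at the origin on the work surface. World frame = base frame: x ahead of the robot, y to its left, z up, the work surface at z = 0. Lengths are in m, angles in rad, forces in N, time in s.
With the tool pointing down it reaches from about 0.4 to 0.925 m from the base axis. Payload 12.5 kg.
Tool frame: the origin (TCP) lies between the finger pads; the fingertips stand 8 mm ahead of it and the grasp point (between the pads) lies 11 mm behind it; z points along the fingers, x is the direction in which the jaws open and shut, and the axes are right-handed (so a half turn about z gives the same grasp; the last joint's range is limited). The gripper opens to 95 mm and grips with 3 to 60 N. Pads are 20 mm wide; open, the fingers measure 119 mm over their backs; the gripper's body (75 mm by 180 mm) begins 59 mm behind the grasp point.
Start: joints at [1.074, 0.491, 1.559, -0, 1.092, -0.106], TCP at [0.238, 0.578, 0.223] pointing down, gripper open.
Joint ranges: [-3.1, 3.1], [-0.84, 2.19], [0.05, 2.79], [-1.13, 4.28], [0.06, 2.93], [-2.69, 2.69]. Speed limits (rad/s): [2.22, 2.22, 2.79, 3.14, 3.14, 3.14].

INTERFACE

Orientations are given as a rotation vector (axis times angle).
In Python, from bench import arm, read_camera, ticket gives the robot as it stands.
- The arm moves only by the tool drive_tool, never from a script. Its argument "motion" is a list of rows, each an object of numbers: "wx", "wy", "wz": the turn, a rotation vector about the world's x, y, z each as a share of 1.5 rad, from -1 to 1; "dx", "dy", "dz": the shift along the world's x, y, z each as a share of 40 cm, from -1 to 1; "jaw": the opening, from 0 (shut) to 1 (fully open). In form: [{"wx": .., "wy": .., "wz": .., "dx": .., "dy": .., "dz": .., "jaw": ..}, ...]. A call has 1 to 10 rows; each row is the pose to reach, as a shift and turn from the pose commanded when the call began; what a row does not reach only later rows make up. A row lasts 1/8 s, in which the tool goes at most 62.5 mm and 10.7 degrees, less where a joint would pass 70% of its speed; a pose out of reach is approached as far as the arm can. A call with a number of a shift or a turn outside -1 to 1 is refused whole. A call with a gripper value outside its range is refused whole. The fingers move at their own pace and stop on an object; "squeeze" is the grip in N (left out, the last holds). Time passes only in rows, so rows that repeat a pose let the fingers close. It gives the time, the measured TCP pose, the force and the opening at its end, in the units of the state.
- arm.sense(): the state, without advancing time (a new reading comes with each control period).
- read_camera(name): name is "scene" or "top" or "wrist"; returns a dict with "image" (384x512x3 uint8, red, green, blue), "camera_matrix" (3x3 intrinsics, pixels), "distortion" ([k1, k2, p1, p2, k3] as OpenCV has them; the pictures are not rectified), "rvec" (rotation vector, rad) and "tvec" (3), from world to camera coordinates, as OpenCV has them; the wrist camera has in their place "mount" (4x4, takes a point from camera to tool coordinates, whose origin is the TCP and whose axes are the tool frame's). Camera axes: x right, y down, z forward; pixel columns grow to the right and rows downward; lengths in m; the calibration is good to about 2 mm. A picture is of the moment at which its call begins: read the wrist's pose just before it. There is no depth.
- ticket.close_job(): hands the job in, once; it reports no verdict.
The state is a dict: "clock": time; "q": joint angles; "qd": joint speeds; "joint_efforts": joint torques, N m; "tool_pos": TCP position; "tcp_rot": TCP orientation; "contact_force": force on the tool from outside, world axes, zero at the start; "torque": the same for the moment, N m; "gripper_width": opening from 0.0 (shut) to 1.0 (fully open).
Only numpy, scipy, OpenCV 4.12 (cv2) and the standard library are available. Lean on these libraries where they do the work, as an engineer would, in place of code of your own. Each camera call takes 0.05 s, during which the arm holds its last target. There are 200 camera calls.

## Working session

There is one attempt and no reset: what is moved stays moved. The work goes in short steps, Python scripts to look and compute and a tool call to move; the robot and the scene stay as the last step left them, time stands still between calls to the robot, and variables do not carry over. Pictures are saved under pics/ and viewed, about 8 in all and at most 12, crops included, and the job is handed in when it is done.

Besides the shell and the picture viewer there is one more tool, called after "Call:" as a command line: name --argument value ..., lists and objects as JSON in quotes. drive_tool: Moves the arm, as the interface text tells. Its arguments: {"type":"object","properties":{"motion":{"type":"array","items":{"type":"object","properties":{"wx":{"type":"number","minimum":-1,"maximum":1},"wy":{"type":"number","minimum":-1,"maximum":1},"wz":{"type":"number","minimum":-1,"maximum":1},"dx":{"type":"number","minimum":-1,"maximum":1},"dy":{"type":"number","minimum":-1,"maximum":1},"dz":{"type":"number","minimum":-1,"maximum":1},"jaw":{"type":"number"}}}},"squeeze":{"type":"number"}},"required":["motion"]}

```bash
mkdir -p pics; cat > h.py <<'E'
import numpy as np, cv2
from bench import arm, read_camera, ticket
def snap(n,f):
    c=read_camera(n); cv2.imwrite('pics/'+f,cv2.resize(c['image'][:,:,::-1],(800,600),interpolation=cv2.INTER_CUBIC)); return c
def ray(c,uv,z):
    # uv in 800x600 pixels -> world at height z
    uv=np.array(uv,float).reshape(-1,1,2)*0.64
    p=cv2.undistortPoints(uv,c['camera_matrix'],c['distortion'])[:,0]
    R=cv2.Rodrigues(np.array(c['rvec']))[0]; t=np.array(c['tvec']).ravel()
    o=-R.T@t; d=np.c_[p,np.ones(len(p))]@R
    return o+d*((z-o[2])/d[:,2])[:,None]
E
python3 - <<'E'
from h import *
import pickle
d={n:snap(n,n+'0.png') for n in('scene','top')}
pickle.dump(d,open('c0.pkl','wb'))
print(arm.sense())
E
```

```text
{'clock': 0.1, 'q': array([ 1.07444143e+00,  4.91447909e-01,  1.55934806e+00,  5.88017040e-06,
        1.09170182e+00, -1.05569421e-01]), 'qd': array([-9.82971292e-04, -9.92676950e-04, -2.45103066e-03, -1.01010048e-05,
       -1.76088456e-03,  1.07447827e-03]), 'joint_efforts': array([ 2.53993014e-03, -6.13624048e+01, -2.58605397e+01,  6.93832571e-02,
        4.69840458e-02, -4.57227975e-05]), 'tool_pos': array([0.23794141, 0.57773092, 0.22216603]), 'tcp_rot': array([ 2.61012338e+00,  1.74763822e+00, -1.26184313e-03]), 'contact_force': array([-0.38022681, -0.12494539,  0.19989741]), 'torque': array([-0.03014251,  0.01888185,  0.00596323]), 'gripper_width': 1.001597007553269}
```

View pics/top0.png

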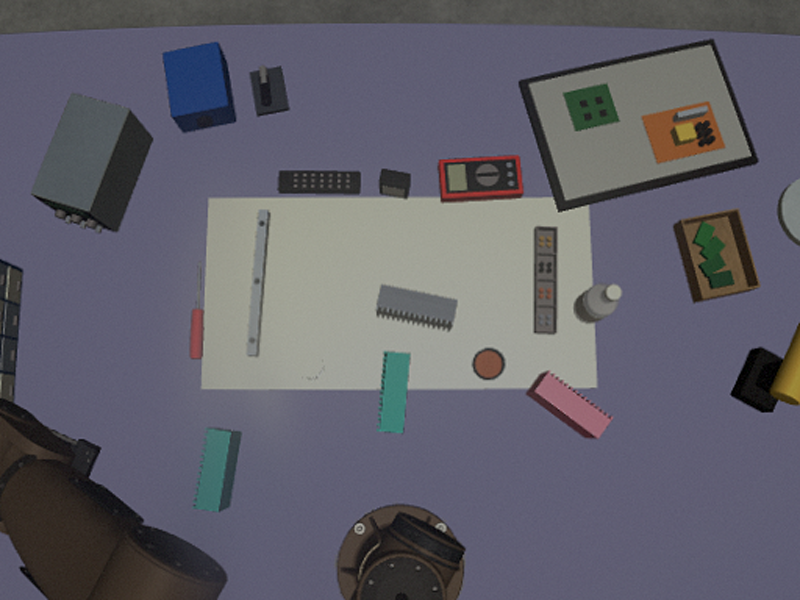

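View pics/scene0.png

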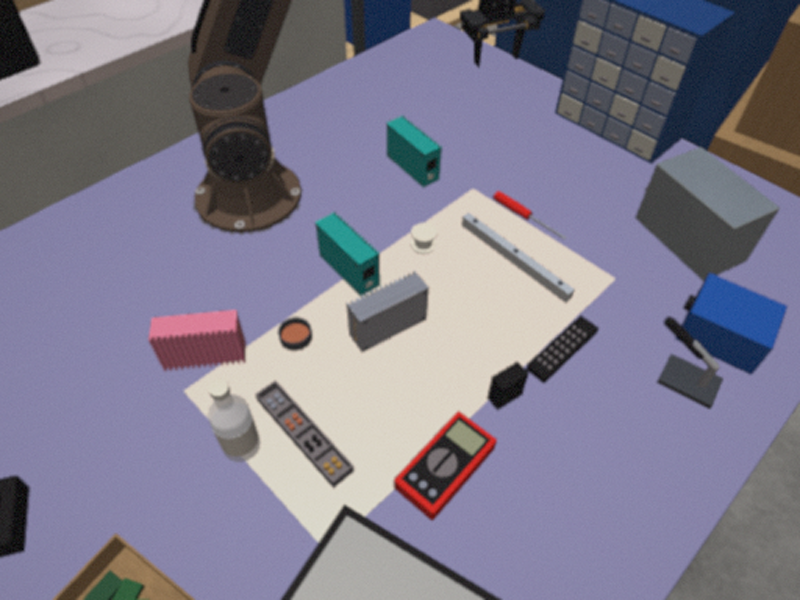

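Top view shows the bar at the left, from (264,210) to (252,355). The supply is near (417,307), a turquoise look-alike near (395,392), the spool near (313,370) and the tin near (488,363). I'll enlarge the middle.

```bash
python3 - <<'E'
from h import *
import pickle
c=pickle.load(open('c0.pkl','rb'))['top']
im=c['image'][:,:,::-1][125:285,150:350]
cv2.imwrite('pics/crop.png',cv2.resize(im,(750,600),interpolation=cv2.INTER_CUBIC))
R=cv2.Rodrigues(np.array(c['rvec']))[0]; print(-R.T@np.array(c['tvec']).ravel())
P=lambda uv,z:print(z,ray(c,uv,z)[:,:2].round(3).tolist())
P([(264,210),(252,355)],.03)
P([(313,370)],.04);P([(488,363)],.025);P([(395,352),(395,432)],.1);P([(395,183)],.07);P([(545,280)],.024)
P([(600,303)],.0)
E
```

```text
[0.26786437 0.01123815 1.5292378 ]
0.03 [[0.715, 0.276], [0.417, 0.292]]
0.04 [[0.386, 0.17]]
0.025 [[0.4, -0.176]]
0.1 [[0.415, 0.009], [0.266, 0.009]]
0.07 [[0.758, 0.008]]
0.024 [[0.568, -0.296]]
0.0 [[0.524, -0.414]]
```

View pics/crop.png

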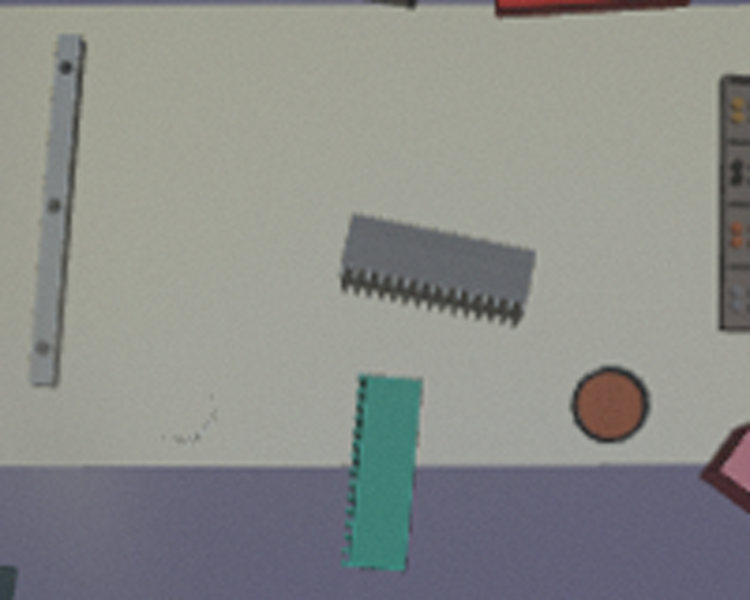

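```bash
python3 - <<'E'
from h import *
import pickle
c=pickle.load(open('c0.pkl','rb'))['top']
P=lambda uv,z:print(z,ray(c,(np.array([150,125])+np.array(uv)/3.75)/.64,z)[:,:2].round(4).tolist())
P([(351,215),(535,252)],.1)   # back top edge
P([(342,290),(520,325)],.0)
P([(341,272),(523,307)],.1)
P([(70,36),(44,384)],.03);P([(83,36),(57,384)],.03)
P([(360,375),(421,378)],.1);P([(190,415)],.04);P([(721,78),(721,328)],.024)
P([(610,404)],.025)
E
```

```text
0.1 [[0.544, 0.0359], [0.5137, -0.1104]]
0.0 [[0.4987, 0.0453], [0.4683, -0.1051]]
0.1 [[0.498, 0.0439], [0.4695, -0.1001]]
0.03 [[0.714, 0.2772], [0.4163, 0.2909]]
0.03 [[0.7139, 0.266], [0.4163, 0.2801]]
0.1 [[0.416, 0.0289], [0.4135, -0.019]]
0.04 [[0.3898, 0.1685]]
0.024 [[0.6775, -0.2792], [0.4619, -0.2717]]
0.025 [[0.3988, -0.1769]]
```

Call:
drive_tool --motion '[{"dx": 0.1, "dy": -0.14, "wz": 0.03, "jaw": 0.6}, {"dx": 0.2, "dy": -0.28, "wz": 0.06, "jaw": 0.6}, {"dx": 0.3, "dy": -0.42, "wz": 0.1, "jaw": 0.6}, {"dx": 0.4, "dy": -0.56, "wz": 0.124, "jaw": 0.6}, {"dx": 0.48, "dy": -0.7, "wz": 0.124, "jaw": 0.6}, {"dx": 0.53, "dy": -0.84, "wz": 0.124, "jaw": 0.6}, {"dx": 0.53, "dy": -0.98, "wz": 0.124, "jaw": 0.6}, {"dx": 0.53, "dy": -1.0, "wz": 0.124, "jaw": 0.6}, {"dx": 0.53, "dy": -1.0, "wz": 0.124, "jaw": 0.6}]'

```text
$.motion[0]: bad value
```

Call:
drive_tool --motion '[{"dy": -0.14}, {"dy": -0.28}, {"dy": -0.42}, {"dy": -0.497}, {"dy": -0.497}, {"dy": -0.497}]'

```text
$.motion[0]: bad value
```

```bash
python3 - <<'E'
from h import *
s=arm.sense();print(s['clock'],s['tool_pos'],s['tcp_rot'],s['contact_force'],s['gripper_width'])
w=snap('wrist','w1.png')
print(w['mount'])
E
```

```text
0.1 [0.23794141 0.57773092 0.22216603] [ 2.61012338e+00  1.74763822e+00 -1.26184313e-03] [-0.38022681 -0.12494539  0.19989741] 1.001597007553269
[[ 9.99999949e-01  3.00068249e-04 -1.08814357e-04 -7.63216527e-04]
 [-2.60760911e-04  9.64616165e-01  2.63658086e-01 -7.47789287e-02]
 [ 1.84079508e-04 -2.63658044e-01  9.64616194e-01 -1.62836889e-01]
 [ 0.00000000e+00  0.00000000e+00  0.00000000e+00  1.00000000e+00]]
```

View pics/w1.png

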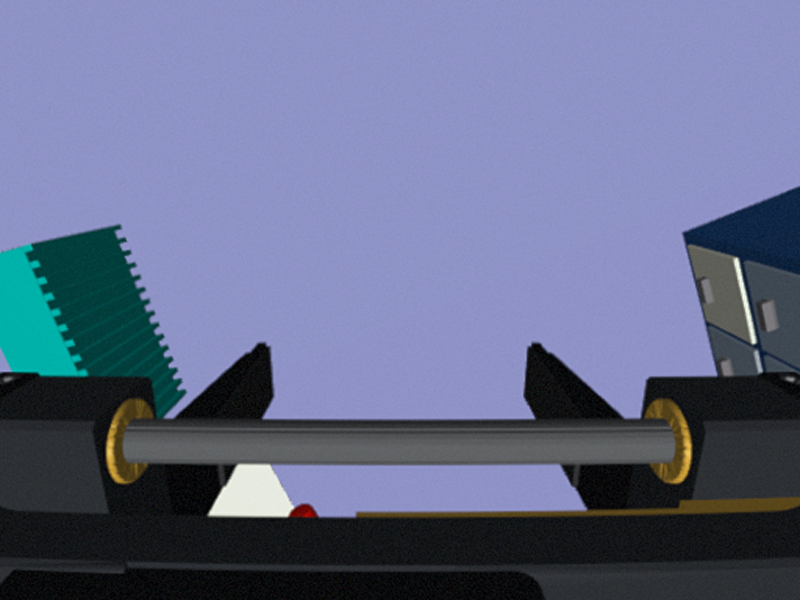

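The calls were refused because each row needs every field, so nothing moved. The wrist view shows only the start area, with the fingers at (255,360) and (540,360). I'll resend with full rows.

Call:
drive_tool --motion '[{"wx": 0, "wy": 0, "wz": 0.03, "dx": 0.1, "dy": -0.14, "dz": 0, "jaw": 0.6}, {"wx": 0, "wy": 0, "wz": 0.06, "dx": 0.2, "dy": -0.28, "dz": 0, "jaw": 0.6}, {"wx": 0, "wy": 0, "wz": 0.1, "dx": 0.3, "dy": -0.42, "dz": 0, "jaw": 0.6}, {"wx": 0, "wy": 0, "wz": 0.124, "dx": 0.4, "dy": -0.56, "dz": 0, "jaw": 0.6}, {"wx": 0, "wy": 0, "wz": 0.124, "dx": 0.48, "dy": -0.7, "dz": 0, "jaw": 0.6}, {"wx": 0, "wy": 0, "wz": 0.124, "dx": 0.53, "dy": -0.84, "dz": 0, "jaw": 0.6}, {"wx": 0, "wy": 0, "wz": 0.124, "dx": 0.53, "dy": -1, "dz": 0, "jaw": 0.6}, {"wx": 0, "wy": 0, "wz": 0.124, "dx": 0.53, "dy": -1, "dz": 0, "jaw": 0.6}]'

```text
clock: 1.15
tool_pos: [0.4502, 0.1752, 0.2226]
tcp_rot: [-2.439, -1.979, 0.001]
contact_force: [-0.0, 1.0, 0.3]
gripper_width: 0.599
```

Call:
drive_tool --motion '[{"wx": 0, "wy": 0, "wz": 0, "dx": 0, "dy": -0.14, "dz": 0, "jaw": 0.6}, {"wx": 0, "wy": 0, "wz": 0, "dx": 0, "dy": -0.28, "dz": 0, "jaw": 0.6}, {"wx": 0, "wy": 0, "wz": 0, "dx": 0, "dy": -0.42, "dz": 0, "jaw": 0.6}, {"wx": 0, "wy": 0, "wz": 0, "dx": 0, "dy": -0.49, "dz": 0, "jaw": 0.6}, {"wx": 0, "wy": 0, "wz": 0, "dx": 0, "dy": -0.49, "dz": 0, "jaw": 0.6}, {"wx": 0, "wy": 0, "wz": 0, "dx": 0, "dy": -0.49, "dz": 0, "jaw": 0.6}]'

```text
clock: 1.9
tool_pos: [0.45, -0.0176, 0.2226]
tcp_rot: [-2.437, -1.982, -0.0]
contact_force: [0.2, -0.8, 0.3]
gripper_width: 0.601
```

```bash
python3 - <<'E'
from h import *
s=arm.sense();print(s['clock'],s['tool_pos'],s['tcp_rot'])
w=snap('wrist','w2.png')
T=np.eye(4);T[:3,:3]=cv2.Rodrigues(s['tcp_rot'])[0];T[:3,3]=s['tool_pos']
M=np.linalg.inv(T@np.array(w['mount']))
print(T[:3,:3].round(2))
# predicted pixels of estimated supply front-top edge & turquoise top corners
pts=np.array([[.498,.0439,.1],[.4695,-.1001,.1],[.544,.0359,.1],[.5137,-.1104,.1],[.416,.0289,.1],[.4135,-.019,.1]])
p=cv2.projectPoints(pts,cv2.Rodrigues(M[:3,:3])[0],M[:3,3],w['camera_matrix'],w['distortion'])[0][:,0]/.64
print(p.round(0).tolist())
E
```

```text
1.9 [ 0.44995648 -0.01759605  0.22258643] [-2.43673293e+00 -1.98227980e+00 -6.83088358e-06]
[[ 0.2   0.98 -0.  ]
 [ 0.98 -0.2   0.  ]
 [ 0.   -0.   -1.  ]]
[[512.0, 349.0], [276.0, 351.0], [510.0, 416.0], [279.0, 416.0], [466.0, 224.0], [384.0, 236.0]]
```

View pics/w2.png

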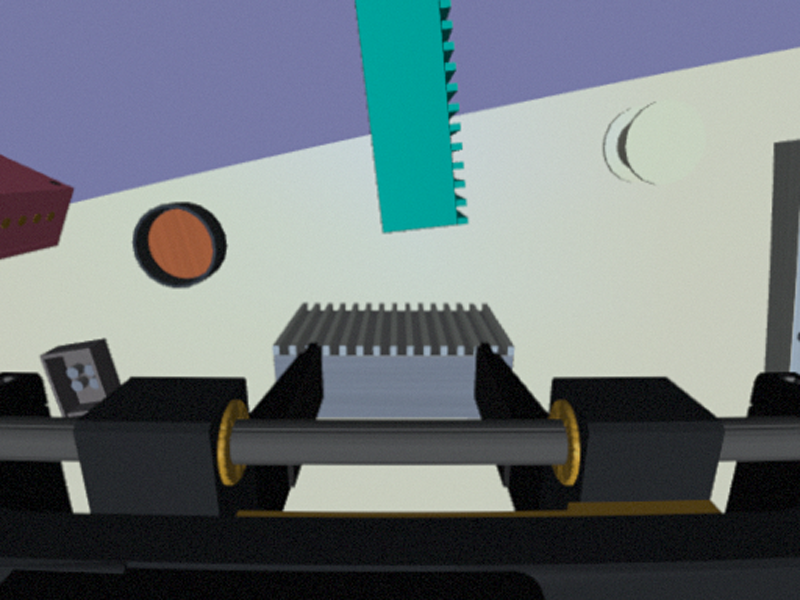

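Prediction matches the wrist view: ribbed top edge at (275,350)–(512,350), turquoise end at (384,232)–(466,224). I'll descend and tip it.

Call:
drive_tool --motion '[{"wx": 0, "wy": 0, "wz": 0, "dx": 0, "dy": 0, "dz": -0.12, "jaw": 0.6}, {"wx": 0, "wy": 0, "wz": 0, "dx": 0, "dy": 0, "dz": -0.24, "jaw": 0.6}, {"wx": 0, "wy": 0, "wz": 0, "dx": 0, "dy": 0, "dz": -0.324, "jaw": 0.6}, {"wx": 0, "wy": 0, "wz": 0, "dx": 0, "dy": 0, "dz": -0.324, "jaw": 0.6}, {"wx": 0, "wy": 0, "wz": 0, "dx": 0.02, "dy": -0.004, "dz": -0.324, "jaw": 0.6}, {"wx": 0, "wy": 0, "wz": 0, "dx": 0.04, "dy": -0.008, "dz": -0.324, "jaw": 0.6}, {"wx": 0, "wy": 0, "wz": 0, "dx": 0.05, "dy": -0.01, "dz": -0.324, "jaw": 0.6}, {"wx": 0, "wy": 0, "wz": 0, "dx": 0.06, "dy": -0.012, "dz": -0.324, "jaw": 0.6}, {"wx": 0, "wy": 0, "wz": 0, "dx": 0.07, "dy": -0.0145, "dz": -0.324, "jaw": 0.6}]'

```text
clock: 3.08
tool_pos: [0.478, -0.0239, 0.0932]
tcp_rot: [-2.437, -1.982, 0.0]
contact_force: [-2.4, -0.2, 2.5]
gripper_width: 0.6
```

Call:
drive_tool --motion '[{"wx": 0, "wy": 0, "wz": 0, "dx": 0.012, "dy": -0.0025, "dz": 0, "jaw": 0.6}, {"wx": 0, "wy": 0, "wz": 0, "dx": 0.024, "dy": -0.005, "dz": 0, "jaw": 0.6}, {"wx": 0, "wy": 0, "wz": 0, "dx": 0.036, "dy": -0.0075, "dz": 0, "jaw": 0.6}, {"wx": 0, "wy": 0, "wz": 0, "dx": 0.048, "dy": -0.01, "dz": 0, "jaw": 0.6}, {"wx": 0, "wy": 0, "wz": 0, "dx": 0.06, "dy": -0.0125, "dz": 0, "jaw": 0.6}, {"wx": 0, "wy": 0, "wz": 0, "dx": 0.07, "dy": -0.0145, "dz": 0, "jaw": 0.6}]'

```text
clock: 3.82
tool_pos: [0.5065, -0.0298, 0.093]
tcp_rot: [2.437, 1.983, 0.0]
contact_force: [0.2, 0.2, 0.9]
gripper_width: 0.601
```

```bash
python3 - <<'E'
from h import *
c=snap('scene','s3.png')
E
```

```text
(no output)
```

View pics/s3.png

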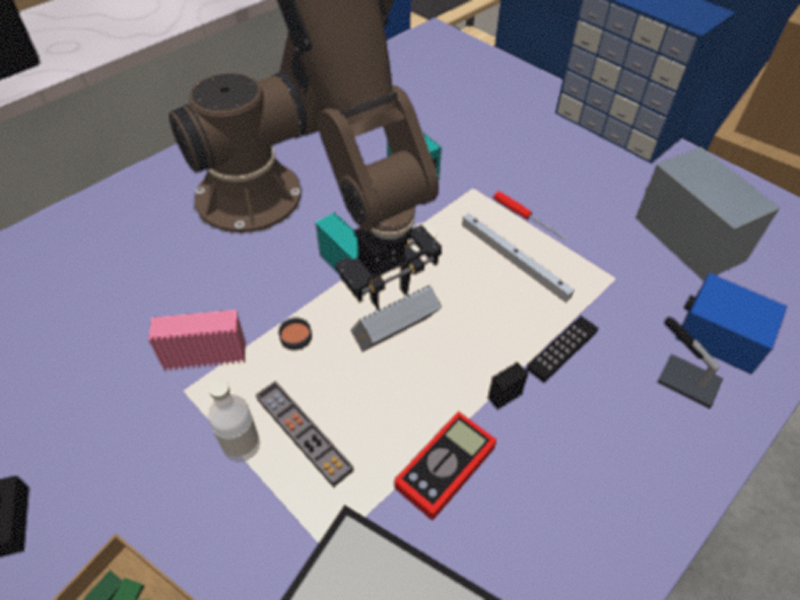

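The supply, around (397,318), is well tilted but not down yet. I'll keep pushing.

Call:
drive_tool --motion '[{"wx": 0, "wy": 0, "wz": 0, "dx": 0.012, "dy": -0.0025, "dz": 0, "jaw": 0.6}, {"wx": 0, "wy": 0, "wz": 0, "dx": 0.024, "dy": -0.005, "dz": 0, "jaw": 0.6}, {"wx": 0, "wy": 0, "wz": 0, "dx": 0.036, "dy": -0.0075, "dz": 0, "jaw": 0.6}, {"wx": 0, "wy": 0, "wz": 0, "dx": 0.036, "dy": -0.0075, "dz": 0, "jaw": 0.6}, {"wx": 0, "wy": 0, "wz": 0, "dx": 0.036, "dy": -0.0075, "dz": 0, "jaw": 0.6}, {"wx": 0, "wy": 0, "wz": 0, "dx": -0.01, "dy": 0, "dz": 0.1, "jaw": 0.6}, {"wx": 0, "wy": 0, "wz": 0, "dx": -0.05, "dy": 0, "dz": 0.24, "jaw": 0.6}, {"wx": 0, "wy": 0, "wz": 0, "dx": -0.15, "dy": 0, "dz": 0.324, "jaw": 0.6}, {"wx": 0, "wy": 0, "wz": 0, "dx": -0.15, "dy": 0, "dz": 0.324, "jaw": 0.6}]'

```text
clock: 5.0
tool_pos: [0.4449, -0.0296, 0.2249]
tcp_rot: [2.435, 1.981, 0.004]
contact_force: [-0.1, 0.4, 0.4]
gripper_width: 0.599
```

```bash
python3 - <<'E'
from h import *
s=arm.sense();print(s['clock'],s['tool_pos'],s['tcp_rot'])
w=snap('wrist','w4.png')
import pickle;pickle.dump((s,w),open('w4.pkl','wb'))
E
```

```text
5.0 [ 0.44491443 -0.0296033   0.22492   ] [2.43465247 1.98067681 0.0038834 ]
```

View pics/w4.png

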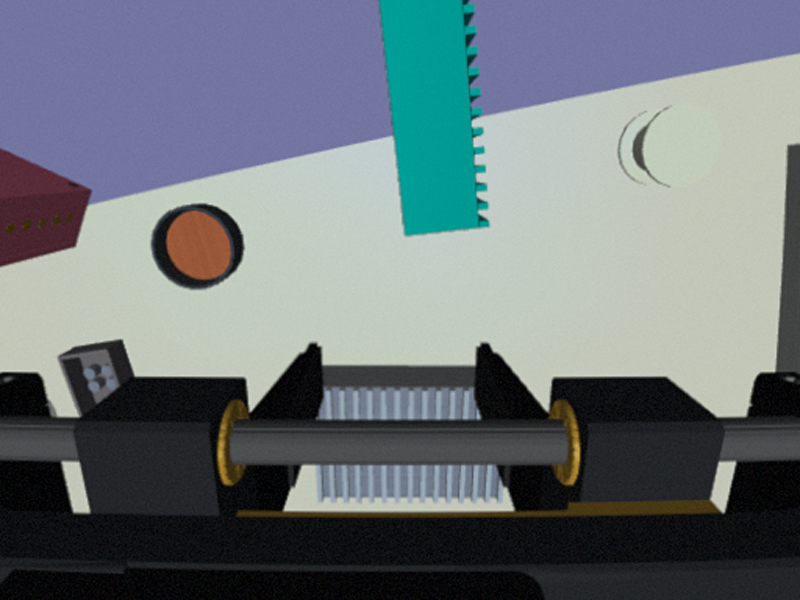

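Flat, ribs up: far top edge at (318,502)–(501,502), near top edge at row 388.

```bash
python3 - <<'E'
from h import *
import pickle
s,w=pickle.load(open('w4.pkl','rb'))
T=np.eye(4);T[:3,:3]=cv2.Rodrigues(s['tcp_rot'])[0];T[:3,3]=s['tool_pos']
M=np.linalg.inv(T@np.array(w['mount']))
w['rvec']=cv2.Rodrigues(M[:3,:3])[0];w['tvec']=M[:3,3]
p=ray(w,[(318,502),(501,502),(400,388),(330,366),(470,366)],.05)
p[3:]=ray(w,[(330,366),(470,366)],.0);print(p.round(4))
d=p[1]-p[0];m=(p[0]+p[1])/2;u=d/np.linalg.norm(d);print(np.linalg.norm(d),np.arctan2(d[1],d[0]),m, m+.05*np.array([-u[1],u[0],0]))
E
```

```text
[[ 0.6162 -0.1325  0.05  ]
 [ 0.6467  0.0134  0.05  ]
 [ 0.53   -0.0466  0.05  ]
 [ 0.5214 -0.1055  0.    ]
 [ 0.5457  0.0113  0.    ]]
0.1489798784174166 1.3651619034392133 [ 0.63145773 -0.05956477  0.05      ] [ 0.58251114 -0.04935536  0.05      ]
```

Call:
drive_tool --motion '[{"wx": 0, "wy": 0, "wz": -0.12, "dx": 0.05, "dy": -0.05, "dz": 0, "jaw": 0.6}, {"wx": 0, "wy": 0, "wz": -0.24, "dx": 0.1, "dy": -0.1, "dz": 0, "jaw": 0.6}, {"wx": 0, "wy": 0, "wz": -0.36, "dx": 0.15, "dy": -0.15, "dz": 0, "jaw": 0.6}, {"wx": 0, "wy": 0, "wz": -0.48, "dx": 0.2, "dy": -0.2, "dz": 0, "jaw": 0.6}, {"wx": 0, "wy": 0, "wz": -0.6, "dx": 0.25, "dy": -0.25, "dz": 0, "jaw": 0.6}, {"wx": 0, "wy": 0, "wz": -0.72, "dx": 0.285, "dy": -0.3, "dz": 0, "jaw": 0.6}, {"wx": 0, "wy": 0, "wz": -0.84, "dx": 0.285, "dy": -0.34, "dz": 0, "jaw": 0.6}, {"wx": 0, "wy": 0, "wz": -0.96, "dx": 0.285, "dy": -0.34, "dz": 0, "jaw": 0.6}, {"wx": 0, "wy": 0, "wz": -1, "dx": 0.285, "dy": -0.34, "dz": 0, "jaw": 0.6}, {"wx": 0, "wy": 0, "wz": -1, "dx": 0.285, "dy": -0.34, "dz": 0, "jaw": 0.6}]'

```text
clock: 6.3
tool_pos: [0.5604, -0.1658, 0.2211]
tcp_rot: [-3.134, 0.21, 0.003]
contact_force: [0.4, 0.4, 0.4]
gripper_width: 0.599
```

Call:
drive_tool --motion '[{"wx": 0, "wy": 0, "wz": -0.048, "dx": 0, "dy": 0, "dz": -0.13, "jaw": 0.6}, {"wx": 0, "wy": 0, "wz": -0.048, "dx": 0, "dy": 0, "dz": -0.26, "jaw": 0.6}, {"wx": 0, "wy": 0, "wz": -0.048, "dx": 0, "dy": 0, "dz": -0.39, "jaw": 0.6}, {"wx": 0, "wy": 0, "wz": -0.048, "dx": 0, "dy": 0, "dz": -0.483, "jaw": 0.6}, {"wx": 0, "wy": 0, "wz": -0.048, "dx": 0, "dy": 0, "dz": -0.483, "jaw": 0.6}, {"wx": 0, "wy": 0, "wz": -0.048, "dx": 0.007, "dy": 0.033, "dz": -0.483, "jaw": 0.6}, {"wx": 0, "wy": 0, "wz": -0.048, "dx": 0.014, "dy": 0.066, "dz": -0.483, "jaw": 0.6}, {"wx": 0, "wy": 0, "wz": -0.048, "dx": 0.017, "dy": 0.082, "dz": -0.483, "jaw": 0.6}, {"wx": 0, "wy": 0, "wz": -0.048, "dx": 0.02, "dy": 0.098, "dz": -0.483, "jaw": 0.6}, {"wx": 0, "wy": 0, "wz": -0.048, "dx": 0.02, "dy": 0.098, "dz": -0.483, "jaw": 0.6}]'

```text
clock: 7.55
tool_pos: [0.5685, -0.126, 0.0303]
tcp_rot: [3.125, -0.322, 0.002]
contact_force: [0.1, -0.3, -0.1]
gripper_width: 0.6
```

```bash
python3 - <<'E'
from h import *
s=arm.sense();print(s['clock'],s['tool_pos'],s['tcp_rot'])
w=snap('wrist','w5.png')
E
```

```text
7.55 [ 0.56853622 -0.12603347  0.03034195] [ 3.12474114e+00 -3.21718267e-01  2.44439874e-03]
```

View pics/w5.png

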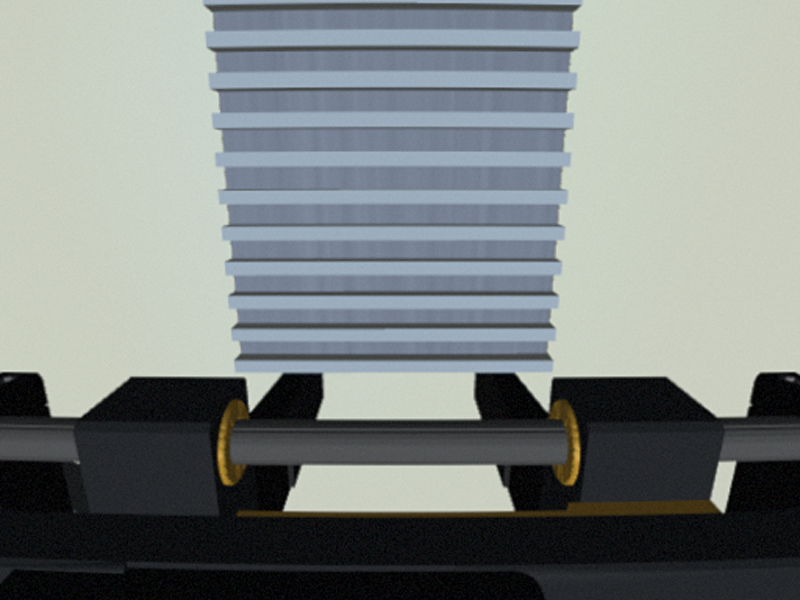

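Fingers and end are aligned (end edge level at row 368, 236–552). Now I'll push with a gentle turn.

Call:
drive_tool --motion '[{"wx": 0, "wy": 0, "wz": 0.0072, "dx": 0.0081, "dy": 0.04, "dz": 0, "jaw": 0.6}, {"wx": 0, "wy": 0, "wz": 0.0144, "dx": 0.0158, "dy": 0.08, "dz": 0, "jaw": 0.6}, {"wx": 0, "wy": 0, "wz": 0.0216, "dx": 0.023, "dy": 0.12, "dz": 0, "jaw": 0.6}, {"wx": 0, "wy": 0, "wz": 0.0288, "dx": 0.0297, "dy": 0.16, "dz": 0, "jaw": 0.6}, {"wx": 0, "wy": 0, "wz": 0.036, "dx": 0.036, "dy": 0.2, "dz": 0, "jaw": 0.6}, {"wx": 0, "wy": 0, "wz": 0.0432, "dx": 0.042, "dy": 0.24, "dz": 0, "jaw": 0.6}, {"wx": 0, "wy": 0, "wz": 0.0504, "dx": 0.0475, "dy": 0.28, "dz": 0, "jaw": 0.6}, {"wx": 0, "wy": 0, "wz": 0.0576, "dx": 0.0525, "dy": 0.32, "dz": 0, "jaw": 0.6}, {"wx": 0, "wy": 0, "wz": 0.0648, "dx": 0.057, "dy": 0.36, "dz": 0, "jaw": 0.6}, {"wx": 0, "wy": 0, "wz": 0.072, "dx": 0.061, "dy": 0.4, "dz": 0, "jaw": 0.6}]'

```text
clock: 8.85
tool_pos: [0.5928, 0.0334, 0.03]
tcp_rot: [3.137, -0.153, 0.002]
contact_force: [-0.7, -6.2, 4.0]
gripper_width: 0.601
```

```bash
python3 - <<'E'
from h import *
import pickle
s=arm.sense();print(s['clock'],s['tool_pos'],s['tcp_rot'])
w=snap('wrist','w6.png');pickle.dump((s,w),open('w6.pkl','wb'))
E
```

```text
8.85 [0.59282374 0.03339944 0.02995593] [ 3.13727316e+00 -1.53460631e-01  1.59561994e-03]
```

View pics/w6.png

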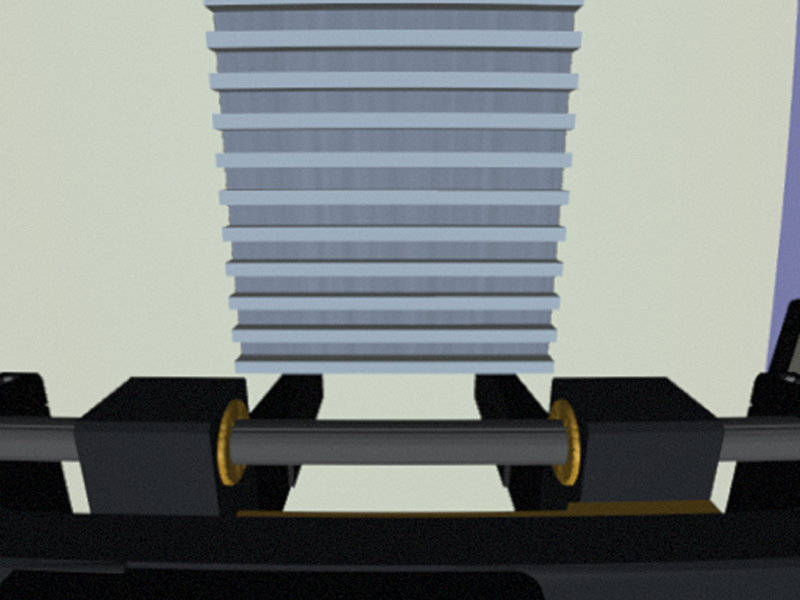

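Supply still square in the fingers. Next the last turn, slower.

Call:
drive_tool --motion '[{"wx": 0, "wy": 0, "wz": 0.006, "dx": 0.0024, "dy": 0.025, "dz": 0, "jaw": 0.6}, {"wx": 0, "wy": 0, "wz": 0.012, "dx": 0.0046, "dy": 0.05, "dz": 0, "jaw": 0.6}, {"wx": 0, "wy": 0, "wz": 0.018, "dx": 0.0065, "dy": 0.075, "dz": 0, "jaw": 0.6}, {"wx": 0, "wy": 0, "wz": 0.024, "dx": 0.0082, "dy": 0.1, "dz": 0, "jaw": 0.6}, {"wx": 0, "wy": 0, "wz": 0.03, "dx": 0.0097, "dy": 0.125, "dz": 0, "jaw": 0.6}, {"wx": 0, "wy": 0, "wz": 0.034, "dx": 0.011, "dy": 0.15, "dz": 0, "jaw": 0.6}, {"wx": 0, "wy": 0, "wz": 0.034, "dx": 0.011, "dy": 0.15, "dz": 0, "jaw": 0.6}]'

```text
clock: 9.78
tool_pos: [0.5968, 0.0937, 0.0295]
tcp_rot: [-3.141, 0.073, 0.0]
contact_force: [-0.7, -0.6, -0.2]
gripper_width: 0.598
```

```bash
python3 - <<'E'
from h import *
import pickle
c=read_camera('top')
s=arm.sense();print(s['clock'],s['tool_pos'],s['tcp_rot'])
im=c['image'][:,:,::-1][120:250,140:310]
cv2.imwrite('pics/t7.png',cv2.resize(im,(765,585),interpolation=cv2.INTER_CUBIC));pickle.dump(c,open('t7.pkl','wb'))
E
```

```text
9.825 [0.59666036 0.09347968 0.02938364] [-3.14056918e+00  7.37267734e-02  4.72926205e-04]
```

View pics/t7.png

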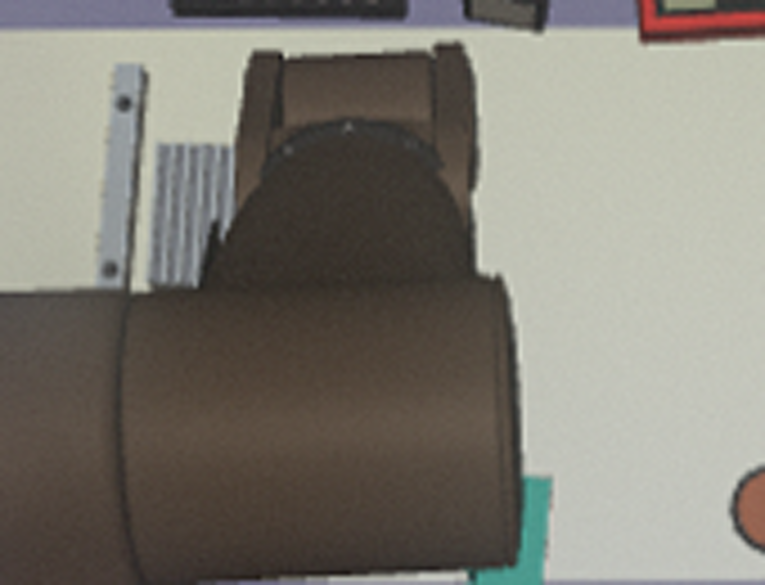

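Gap visible: bar's right edge runs (145,66)–(130,285), supply's left end (159,145)–(149,285).

```bash
python3 - <<'E'
from h import *
import pickle
c=pickle.load(open('t7.pkl','rb'))
P=lambda uv,z:print(z,ray(c,(np.array([140,120])+np.array(uv)/4.5)/.64,z)[:,:2].round(4).tolist())
P([(159,145),(149,285)],.05);P([(124,103),(110,270)],.03);P([(142,66),(128,285)],.03)
E
```

```text
0.05 [[0.6505, 0.2509], [0.5513, 0.2553]]
0.03 [[0.6866, 0.2799], [0.5659, 0.2863]]
0.03 [[0.7137, 0.2679], [0.5552, 0.2734]]
```

Call:
drive_tool --motion '[{"wx": 0, "wy": 0, "wz": 0, "dx": 0.001, "dy": 0.012, "dz": 0, "jaw": 0.6}, {"wx": 0, "wy": 0, "wz": 0, "dx": 0.001, "dy": 0.022, "dz": 0, "jaw": 0.6}, {"wx": 0, "wy": 0, "wz": 0, "dx": 0.002, "dy": 0.031, "dz": 0, "jaw": 0.6}, {"wx": 0, "wy": 0, "wz": 0, "dx": 0.002, "dy": 0.037, "dz": 0, "jaw": 0.6}, {"wx": 0, "wy": 0, "wz": 0, "dx": 0.002, "dy": 0.042, "dz": 0, "jaw": 0.6}, {"wx": 0, "wy": 0, "wz": 0, "dx": 0.002, "dy": 0.045, "dz": 0, "jaw": 0.6}, {"wx": 0, "wy": 0, "wz": 0, "dx": 0.002, "dy": 0.0475, "dz": 0, "jaw": 0.6}, {"wx": 0, "wy": 0, "wz": 0, "dx": 0.002, "dy": 0.05, "dz": 0, "jaw": 0.6}]'

```text
clock: 10.82
tool_pos: [0.5973, 0.1125, 0.0294]
tcp_rot: [3.14, -0.074, -0.001]
contact_force: [-3.6, -16.4, 1.0]
gripper_width: 0.602
```

Call:
drive_tool --motion '[{"wx": 0, "wy": 0, "wz": 0, "dx": 0, "dy": 0.001, "dz": 0, "jaw": 0.6}, {"wx": 0, "wy": 0, "wz": 0, "dx": 0, "dy": 0.002, "dz": 0, "jaw": 0.6}, {"wx": 0, "wy": 0, "wz": 0, "dx": 0, "dy": 0.003, "dz": 0, "jaw": 0.6}, {"wx": 0, "wy": 0, "wz": 0, "dx": 0, "dy": 0.003, "dz": 0, "jaw": 0.6}]'

```text
clock: 11.32
tool_pos: [0.5971, 0.1126, 0.0294]
tcp_rot: [3.139, -0.075, -0.003]
contact_force: [-3.3, -19.0, 1.1]
gripper_width: 0.597
```

It is stopped against the bar: force rises with no advance. I'll back straight off, rise and check.

Call:
drive_tool --motion '[{"wx": 0, "wy": 0, "wz": 0, "dx": 0, "dy": -0.006, "dz": 0, "jaw": 0.6}, {"wx": 0, "wy": 0, "wz": 0, "dx": -0.001, "dy": -0.02, "dz": 0, "jaw": 0.6}, {"wx": 0, "wy": 0, "wz": 0, "dx": -0.004, "dy": -0.08, "dz": 0, "jaw": 0.6}, {"wx": 0, "wy": 0, "wz": 0, "dx": -0.01, "dy": -0.15, "dz": 0.1, "jaw": 0.6}, {"wx": 0, "wy": 0, "wz": 0, "dx": -0.05, "dy": -0.28, "dz": 0.22, "jaw": 0.6}, {"wx": 0, "wy": 0, "wz": 0, "dx": -0.1, "dy": -0.42, "dz": 0.34, "jaw": 0.6}, {"wx": 0, "wy": 0, "wz": 0, "dx": -0.15, "dy": -0.56, "dz": 0.46, "jaw": 0.6}, {"wx": 0, "wy": 0, "wz": 0, "dx": -0.2, "dy": -0.7, "dz": 0.5, "jaw": 0.6}, {"wx": 0, "wy": 0, "wz": 0, "dx": -0.2, "dy": -0.8, "dz": 0.5, "jaw": 0.6}, {"wx": 0, "wy": 0, "wz": 0, "dx": -0.2, "dy": -0.8, "dz": 0.5, "jaw": 0.6}]'

```text
clock: 12.58
tool_pos: [0.5173, -0.2083, 0.2306]
tcp_rot: [3.139, -0.079, 0.004]
contact_force: [0.4, 0.3, -0.3]
gripper_width: 0.601
```

```bash
python3 - <<'E'
from h import *
import pickle
c=read_camera('top')
s=arm.sense();print(s['clock'],s['tool_pos'],s['contact_force'])
im=c['image'][:,:,::-1][120:250,140:310]
cv2.imwrite('pics/t8.png',cv2.resize(im,(765,585),interpolation=cv2.INTER_CUBIC));pickle.dump(c,open('t8.pkl','wb'))
E
```

```text
12.625 [ 0.51735029 -0.20759797  0.23010685] [-0.75976505 -0.81602814 -0.40506453]
```

View pics/t8.png

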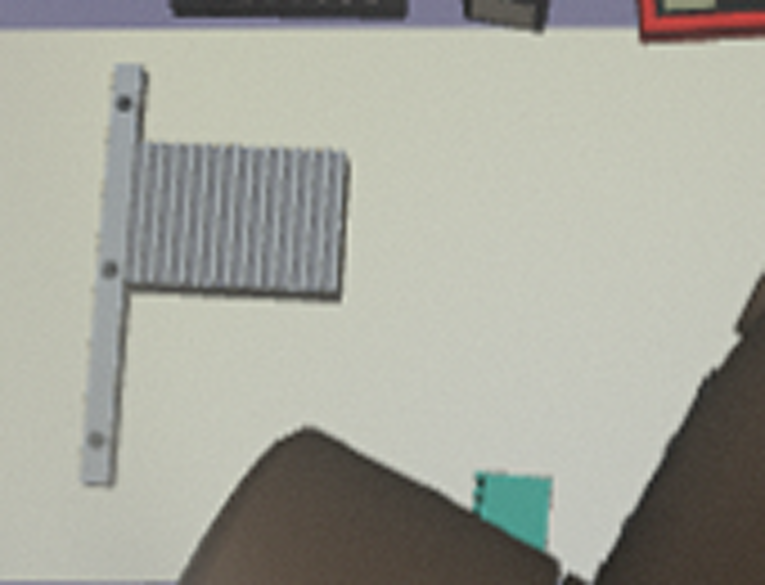

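The supply's end sits on the bar's face with no visible gap. Numeric check:

```bash
python3 - <<'E'
from h import *
import pickle
c=pickle.load(open('t8.pkl','rb'))
P=lambda uv,z:ray(c,(np.array([140,120])+np.array(uv)/4.5)/.64,z)[:,:2]
e=P([(346,152),(339,290)],.05);b=P([(124,103),(96,440)],.03);s=P([(150,143),(346,152)],.05)
r=(b[0]-b[1])/np.linalg.norm(b[0]-b[1]);n=np.array([-r[1],r[0]]);m=e.mean(0)-b.mean(0)
ang=lambda p:np.arctan((p[0]-p[1])[1]/(p[0]-p[1])[0])
print('along',m@r,'far end dist (expect -.160)',m@n,'angles end/bar',ang(e),ang(b),s)
E
```

```text
along 0.03845667889671596 far end dist (expect -.160) -0.16232491303206692 angles end/bar -0.0393231911059818 -0.05397973638321152 [[0.65200794 0.25724042]
 [0.64486836 0.12034288]]
```

```bash
python3 -c "
from h import *
print(ticket.close_job())"
```

```text
the job is handed in; nothing more can be done
None
```

I tipped the supply onto its plain face with two fingertips near the top of the ribs. Then I pushed it by its -y end, turning it gradually, until the other short end stopped at the bar. I backed the arm clear and handed the job in at about 12.6 s on the robot's clock; it gave no verdict.

Last checks:
- **Ribs up:** the wrist view after tipping and the final top view both show the supply flat with its ribs up.
- **Contact with the bar:** the pushing force rose from about 6 N while sliding to 19 N with no further advance, so the end was against the bar.
- **Gap:** the final top picture suggests about 2 mm, which is within its measuring error, and no gap is visible.
- **Squareness:** about 0.015 rad off the bar (0.05 allowed).
- **Position along the bar:** about 38 mm from its middle (100 mm allowed).
- **Bystanders:** nothing looked moved where it showed in the last pictures. That last picture did not show all of them, so I did not re-measure each one.

My first two move calls were refused because the rows lacked some fields; the arm did not move.

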